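Close the cement melter and hold its bayonet cap home

ROBOT

A 6-joint arm with a two-finger parallel gripper is mounted at the origin on the work surface. World frame = base frame: x ahead of the robot, y to its left, z up, the work surface at z = 0. Lengths are in m, angles in degrees, forces in N, time in s.
With the tool pointing down it reaches from about 0.375 to 0.925 m from the base axis. Payload 5.7 kg.
Tool frame: the origin (TCP) lies at the very end of the fingers, on their centre line; the grasp point (between the pads) lies 19 mm behind it; z points along the fingers, y is the direction in which the jaws open and shut (so a half turn about z gives the same grasp; the last joint's range is limited). The gripper opens to 85 mm and grips with 20 to 120 N. Pads are 22 mm wide; open, the fingers measure 114 mm over their backs; the gripper's body (76 mm by 85 mm) begins 54 mm behind the grasp point. The pads swing forward as they close: fully open they stand 13 mm farther back than shut.
Start: joints at [68.004, 20.558, 86.54, -0, 72.909, -6.595], TCP at [0.159, 0.578, 0.231] pointing down, gripper open.
Joint ranges: [-170.27, 170.27], [-57.76, 135], [12.27, 136.19], [-55.21, 235.2], [11.17, 155.16], [-170.74, 170.74]. Speed limits (degrees/s): [136.94, 136.94, 180, 180, 180, 180].

INTERFACE

Orientations are given as a 3x3 rotation matrix whose columns are the frame's x, y, z axes.
In Python, from plant import * gives the robot as it stands.
- The arm moves only by the tool step_arm, never from a script. Its argument "moves" is a list that holds one entry, the list of rows, each a list of 5 numbers: the shift along the tool's x, y, z in mm, then the turn about the tool's z in degrees, then the finger opening in mm, from 0 to 85.4. In form: [[[x, y, z, roll, fingers], ...]]. A call has 1 to 8 rows; each row is the pose to reach, as a shift and turn from the pose commanded when the call began, along the tool's axes at that moment; what a row does not reach only later rows make up. A row lasts 1/8 s, in which the tool goes at most 62.5 mm and 10.7 degrees, less where a joint would pass 70% of its speed; a pose out of reach is approached as far as the arm can. A call with a gripper value outside its range is refused whole. The fingers move at their own pace and stop on an object; "squeeze" is the grip in N (left out, the last holds). Time passes only in rows, so rows that repeat a pose let the fingers close. It gives the time, the measured TCP pose, the force and the opening at its end, in the units of the state.
- read_state(): the state, without advancing time (a new reading comes with each control period).
- snapshot(name): name is "scene" or "top" or "wrist"; returns a dict with "pixels" (420x560x3 uint8, red, green, blue), "depth" (420x560 float32, m along the optical axis (not along the pixel's ray), 0 where there is no reading), "fx", "fy", "cx", "cy" (pixels), "extrinsics" (4x4, takes a point from camera to world coordinates). Camera axes: x right, y down, z forward; pixel columns grow to the right and rows downward; lengths in m; the calibration is good to about 2 mm. A picture is of the moment at which its call begins.
- close_job(): hands the job in, once; it reports no verdict.
Trained networks look in the newest picture that a camera, given by its name, has taken for a name from the list of things; names that differ only in an ending like _2 or _b are one class to them, and where a whole thing is asked for, a point or a joint stands for the part that bears it (a point fixed in the world has none). Each returns a list of dicts, best first, with "score" (0 to 1); they miss things now and then, are a little off and sometimes report something else, mostly with a low value. They report only what shows in the picture. A call takes as long as a camera call. They do not tell look-alikes from the thing itself.
- cut_out(camera, label): "pixels" (420x560 bool, what is visible of it) and "bbox" ([left, top, width, height] in pixels, round what is visible of it).
- mark_of(camera, label): "centre" ([column, row] in pixels: a listed point, or the origin of a listed thing).
The state is a dict: "t": time; "joints": joint angles; "joint_velocities": joint speeds; "joint_torque": joint torques, N m; "position": TCP position; "tool_rot": TCP orientation; "force": force on the tool from outside, world axes, zero at the start; "torque": the same for the moment, N m; "gripper_width": finger opening in m.
Only numpy, scipy, OpenCV 4.12 (cv2) and the standard library are available. Lean on these libraries where they do the work, as an engineer would, in place of code of your own. Each camera call takes 0.05 s, during which the arm holds its last target.

TASK

On the bench melter for sole cement, turn the thermostat dial until its pointer is at the tab of the setting ring. Then fit the filler cap that lies on the bench: lugs down through the two slots of the neck, push it fully home against the spring and twist it a quarter turn clockwise to its stop. Finish while still holding the cap there, pressed fully home against the spring, so that I can put the locking pin through; leave the other things on the bench where they are.

Things in the scene. Friction and masses are not known exactly. Their poses are not given: they have to be found in the camera images.
- melter: Fixed grey bench melter, 200 (x) x 340 (y) mm, flat steel deck 118 mm above the bench, brass tap at its front (-x). Origin: centre of its underside, on the bench; z up. On the deck: the dial (+y side) and the filler neck (-y side), 170 mm apart. When the cap is turned to its stop, the cap's x axis lies along the melter's y axis and its tabs above the neck's two ears.
- neck (a point): Centre of the filler neck's mouth at its rim, 28 mm above the deck, axes as the melter's. Steel tube, outer diameter 60 mm; bore 37 mm at the rim with two opposite lug slots, 13 mm wide, reaching 25 mm from the axis. Collar 7 mm thick, hollow below. From slots to rigid stop the cap turns 80 degrees clockwise seen from above; it is blocked the other way. Pin ears at +y and -y.
- cap: Loose filler cap, 130 to 190 g, standing on its foot on the bench; origin at the centre of its underside, z up. Foot 34 mm wide, z 0 to 17 mm, with two lugs along x at its lower end (46 mm over both, 10 wide, 6 high). Round flange 54 mm wide, z 17 to 23 mm, with pin tabs along x (80 mm over both). Black bar grip along x: 50 long, 14 wide, z 23 to 47 mm. A half turn makes no difference.
- cap_seat (a point): Centre of the underside of the cap's flange, 17 mm above the cap's origin, on its axis: it meets point neck when the cap is home.
- dial (a joint): Angle of the thermostat dial in rad, 0 at the off end of the scale, growing clockwise seen from above, to 4.71. At 0 the pointer points 135 degrees counter-clockwise from the melter's x axis. Light friction (about 0.06 N m); the dial stays where it is left.
- dial_grip (a point): On the dial's axis, in its bar grip, 28 mm above the deck; its x axis is the pointer's direction. Dial: black disc 66 mm wide, top 10 mm above the deck, and a bar grip across it, 54 mm long along the pointer, 14 mm wide, from 10 to 36 mm above the deck; the white line on one end of the bar is the pointer.
- pointer (a point): Point on the scale that the dial's pointer shows, 45 mm from the dial's axis, 10 mm above the deck (in the air: the pointer line itself ends 32 mm from the axis).
- set_tab (a point): In the middle of the tab on the setting ring, 45 mm from the dial's axis, 8 mm above the deck. Plain dark steel ring, 100 mm wide, around the white scale, set by the shop; its one tab is a triangle whose point looks inward, with a small lug sticking out. It lies 0.4 to 1.5 rad clockwise from the pointer at the start.
- hammer: Bystander: hammer, 260 mm long, lying. Leave it.
- cement_can: Bystander: round can, 84 mm diameter, 105 mm high. Leave it.
- finish_bottle: Bystander: bottle, 66 mm diameter, 190 mm high. Leave it.
- shoe_last: Bystander: foot-shaped shoe last, 245 mm long, 90 mm high. Leave it.
- edge_tape: Bystander: roll, 90 mm diameter, 19 mm high. Leave it.
- tack_tin: Bystander: open tin 85 x 65 x 22 mm. Leave it.
- jar_lid: Bystander: plain round black jar lid, 62 mm diameter, 17 mm high, without bar or lugs. Leave it.
- heel_blocks: Bystander: two rubber heel blocks, one on the other, 36 mm high. Leave them.
- neck_slot (a point): Outer end of one of the two lug slots of the neck, at rim level, 25 mm from the neck's axis; the other is opposite. The line through both slots is turned 10 degrees clockwise, seen from above, from the melter's x axis: the cap enters with its x axis along this line.
- spring_plate (a joint): Travel in m, downward, of the spring-loaded rubber plate (32 mm wide) in the neck's bore; 0 at rest, 5 mm below the rim. It meets the cap's foot when the flange is 12 mm above the rim and pushes up with 7 N, rising to 12 N at 0.012 (flange home on the rim). If the turned cap is not pressed down, the spring lifts it 4 mm until the lugs meet the collar.
There are look-alikes about, which are no part of the job. Leave any blue, turquoise or yellow look-alike of the cap alone.

How it is judged (in metres and radians):
On the way, in this order (a step that is already met when the one before it is completed fails the run):
1. the dial's pointer is at the setting tab (horizontal distance between pointer and set_tab below 0.007 m), for 0.3 s.
2. the cap is pushed into the neck, its lugs below the collar (horizontal distance between cap_seat and neck below 0.004 m and z of cap_seat in the frame of neck below 0.0035 m), for 0.1 s.
At the end, for the whole second after the job is handed in: Through the last second: pointer within 7 mm (9 deg) of the setting tab; cap centred in the neck within 3.5 mm, upright, flange within 2 mm of the rim (let go, it rises 4 mm), turned to within 0.2 rad of the stop, at rest, with the fingers on it (over 4 N) (horizontal distance between pointer and set_tab below 0.007 m and horizontal distance between cap_seat and neck below 0.0035 m and z of cap_seat in the frame of neck below 0.002 m and angle between the x axis of cap and the y axis of melter, either way round below 0.2 rad and angle between cap's own z axis and vertical below 0.08 rad and linear speed of cap below 0.01 m/s and contact force between the fingers and cap above 4 N); the arm keeps its last pose, push and grip.
It fails at once if another thing on the bench is moved by more than 30 mm (distance of any of hammer, cement_can, finish_bottle, shoe_last, edge_tape, tack_tin, jar_lid, heel_blocks from where it was at the start of the episode above 0.03 m).
It also fails if it takes over 58 s, if anything falls off the work surface, if the arm or the gripper's body presses on something with over 40 N, if the wrist force passes 120 N, or if a joint passes its speed limit or range.

## Working session

There is one attempt and no reset: what is moved stays moved. The work goes in short steps, Python scripts to look and compute and a tool call to move; the robot and the scene stay as the last step left them, time stands still between calls to the robot, and variables do not carry over. Pictures are saved under pics/ and viewed, and the job is handed in when it is done.

Besides the shell and the picture viewer there is one more tool, called after "Call:" as a command line: name --argument value ..., lists and objects as JSON in quotes. step_arm: Moves the arm, as the interface text tells. Its arguments: {"type":"object","properties":{"moves":{"type":"array","items":{"type":"array","items":{"type":"array","items":{"type":"number"}}}},"squeeze":{"type":"number"}},"required":["moves"]}

```bash
ls; mkdir -p pics; python3 - <<'E'
from plant import *
import cv2
s=read_state(); print(s)
for n in ("scene","top"):
    p=snapshot(n); cv2.imwrite(f"pics/{n}0.png",p["pixels"][:,:,::-1]); print(n,p["fx"],p["cx"],p["cy"],p["extrinsics"])
    for l in ("melter","neck","cap","cap_seat","dial_grip","pointer","set_tab","neck_slot","jar_lid"):
        print(l,[(round(d["score"],2),[round(x) for x in d["centre"]]) for d in mark_of(n,l)])
E
```

```text
pics
{'t': 0.0, 'joints': array([ 6.80058506e+01,  2.05980371e+01,  8.65991667e+01, -1.34883319e-03,
        7.29092471e+01, -6.59420440e+00]), 'joint_velocities': array([ 0.00212821,  0.00794922, -0.09876464, -0.0146801 ,  0.0810229 ,
        0.02619372]), 'joint_torque': array([ 5.02560415e-04, -5.27613544e+01, -2.78621471e+01, -2.40974941e-04,
        1.30981443e-02, -3.81220764e-05]), 'position': array([0.15908415, 0.57781326, 0.23045134]), 'tool_rot': array([[-9.64097438e-01,  2.65547878e-01, -6.74947823e-04],
       [ 2.65548667e-01,  9.64095902e-01, -1.73112926e-03],
       [ 1.91016729e-04, -1.84820878e-03, -9.99998274e-01]]), 'force': array([-0.10619756, -0.45860012, -0.88310429]), 'torque': array([ 0.01108897,  0.01843637, -0.03345062]), 'gripper_width': 0.08586132583952781}
scene 533.1017476423385 280.18945558019834 201.72973246241276 [[ 0.83328183  0.38913548 -0.39270213  1.23619883]
 [ 0.55284099 -0.58283296  0.59554394 -1.07868796]
 [ 0.00286753 -0.71335778 -0.70079416  1.39185198]
 [ 0.          0.          0.          1.        ]]
melter [(0.65, [313, 207])]
neck [(0.
[... 622 characters left out ...]
2e-01  3.42670756e-01]
 [-9.99939123e-01 -1.08801821e-02  1.83622445e-03  2.57509774e-02]
 [-2.53356278e-04 -1.43730838e-01 -9.89616785e-01  1.40178059e+00]
 [ 0.00000000e+00  0.00000000e+00  0.00000000e+00  1.00000000e+00]]
melter [(0.89, [243, 203]), (0.37, [155, 163])]
neck [(0.61, [270, 194])]
cap [(0.82, [429, 266]), (0.76, [326, 273]), (0.72, [423, 231]), (0.7, [384, 232]), (0.53, [342, 234])]
cap_seat [(0.89, [331, 271]), (0.82, [427, 228]), (0.69, [386, 234]), (0.59, [346, 230]), (0.56, [428, 266]), (0.43, [151, 162])]
dial_grip [(0.77, [212, 203])]
pointer [(0.69, [194, 208])]
set_tab [(0.8, [194, 198])]
neck_slot [(0.89, [268, 179]), (0.48, [379, 233])]
jar_lid [(0.53, [354, 189])]
```

View pics/scene0.png

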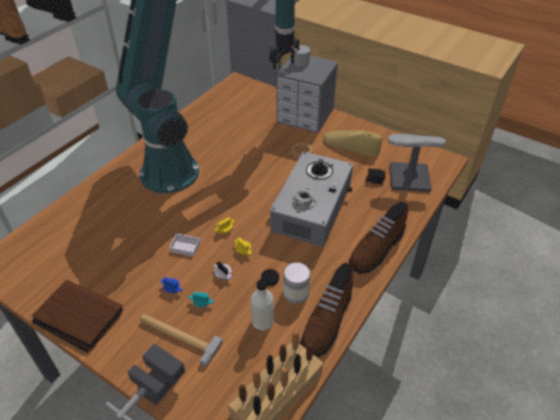

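View pics/top0.png

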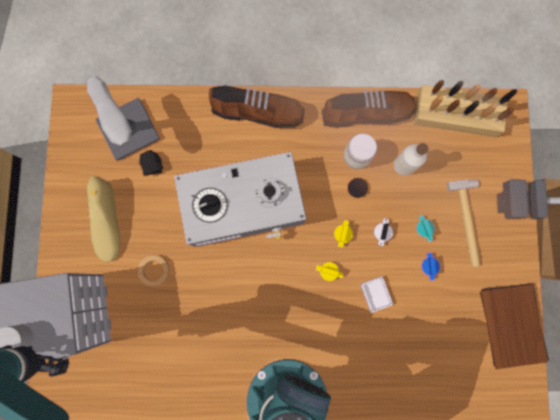

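The top picture shows five things shaped like the cap: yellow at (344,233) and (330,271), turquoise at (426,228), blue at (430,266), and white/grey with a black bar at (384,232). The white/grey one fits, because it has the black bar grip and none of the excluded colours. I'll confirm it in a crop and measure it.

```bash
cat > h.py <<'E'
from plant import *
import numpy as np, cv2
def ray(p,uv,z):
    u,v=uv; E=p["extrinsics"]; d=E[:3,:3]@np.array([(u-p["cx"])/p["fx"],(v-p["cy"])/p["fy"],1]); o=E[:3,3]
    return o+d*(z-o[2])/d[2]
def cloud(p):
    D=p["depth"]; v,u=np.indices(D.shape); E=p["extrinsics"]
    P=np.stack([(u-p["cx"])/p["fx"]*D,(v-p["cy"])/p["fy"]*D,D],-1)
    W=P@E[:3,:3].T+E[:3,3]; W[D==0]=np.nan; return W
def crop(p,x,y,w,h,k,name):
    cv2.imwrite(name,cv2.resize(p["pixels"][y:y+h,x:x+w,::-1],None,fx=k,fy=k,interpolation=cv2.INTER_CUBIC))
E
python3 - <<'E'
from h import *
p=snapshot("top"); W=cloud(p)
crop(p,165,145,150,110,5,"pics/c_melt.png"); crop(p,310,165,140,130,5,"pics/c_cap.png")
# deck
m=(abs(W[...,2]-.118)<.012); m=m.astype(np.uint8)
n,l,st,c=cv2.connectedComponentsWithStats(m); i=1+np.argmax(st[1:,4]); print(st[i])
P=W[l==i]; print("deck z",np.median(P[:,2])); r=cv2.minAreaRect(P[:,:2].astype(np.float32)*1000); print(r)
for lab in("melter","neck","dial_grip","cap"):
    for d in cut_out("top",lab)[:6]:
        q=W[d["pixels"]]; print(lab,round(d["score"],2),d["bbox"],np.nanmedian(q,0).round(4),np.nanpercentile(q[:,2],[5,95]).round(4))
for lab,z in(("dial_grip",.146),("pointer",.128),("set_tab",.126),("neck",.146),("neck_slot",.146),("cap_seat",.017),("cap",0)):
    print(lab,[(round(d["score"],2),ray(p,d["centre"],z)[:2].round(4)) for d in mark_of("top",lab)])
E
```

```text
[ 174  153  131   92 7782]
deck z 0.11820906637907858
((569.0040283203125, 139.90870666503906), (199.1060791015625, 338.133544921875), 12.457642555236816)
melter 0.56 [175.1, 153.5, 130.2, 93.4] [0.561  0.1328 0.1182] [0.0897 0.1397]
neck 0.93 [176.0, 153.1, 130.5, 92.7] [0.559  0.1364 0.1182] [0.0859 0.1394]
neck 0.47 [446.2, 181.7, 33.3, 85.8] [ 0.5425 -0.5317  0.0235] [0.0142 0.0294]
dial_grip 0.92 [196.7, 195.6, 24.9, 20.0] [0.5423 0.22   0.1291] [0.1237 0.1555]
dial_grip 0.24 [344.4, 180.9, 22.9, 18.9] [ 0.6204 -0.2065  0.0159] [0.0068 0.0209]
cap 0.83 [417.8, 216.1, 14.4, 24.8] [ 0.4973 -0.4004  0.0247] [0.0128 0.0487]
cap 0.79 [373.0, 220.7, 19.5, 28.9] [ 0.4842 -0.2766  0.0244] [0.0181 0.0486]
cap 0.79 [337.1, 221.4, 14.9, 26.8] [ 0.4793 -0.1589  0.0246] [0.0183 0.0491]
cap 0.79 [314.8, 265.9, 27.7, 12.8] [ 0.3671 -0.1177  0.024 ] [0.0156 0.0486]
cap 0.68 [419.0, 251.3, 22.9, 28.2] [ 0.3874 -0.4128  0.0243] [-0.0006  0.0489]
dial_grip [(0.79, array([0.544 , 0.2162])), (0.69, array([0.5501, 0.1208]))]
pointer []
set_tab [(0.47, array([0.5605, 0.2607]))]
neck [(0.96, array([0.5834, 0.0568])), (0.51, array([0.4984, 0.497 ])), (0.46, array([ 0.5983, -0.1783]))]
neck_slot [(0.78, array([0.6119, 0.0561]))]
cap_seat [(0.83, array([ 0.4988, -0.4088])), (0.7, array([ 0.4935, -0.1721])), (0.69, array([ 0.3663, -0.1253])), (0.67, array([ 0.3886, -0.4212])), (0.59, array([ 0.4887, -0.2809]))]
cap [(0.82, array([ 0.489 , -0.2789])), (0.73, array([ 0.5025, -0.4093])), (0.73, array([0.5951, 0.2764])), (0.69, array([ 0.4787, -0.1683])), (0.67, array([ 0.3958, -0.4111])), (0.58, array([ 0.371 , -0.1206])), (0.36, array([ 0.2966, -0.2582]))]
```

View pics/c_melt.png

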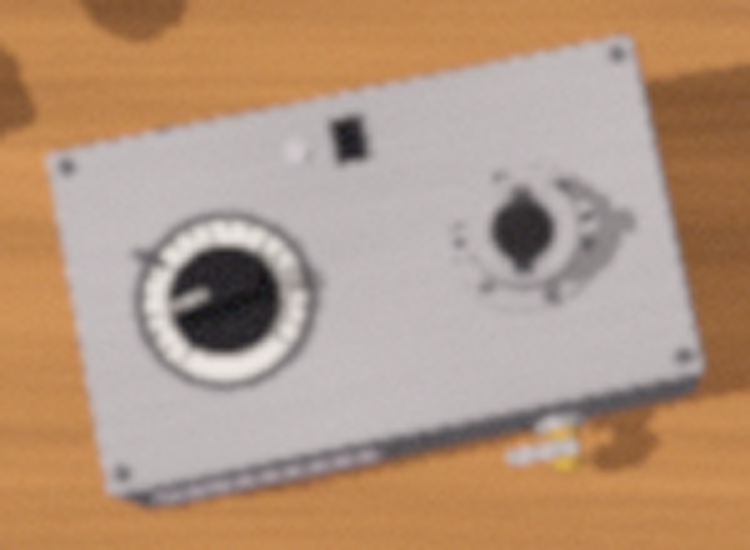

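View pics/c_cap.png

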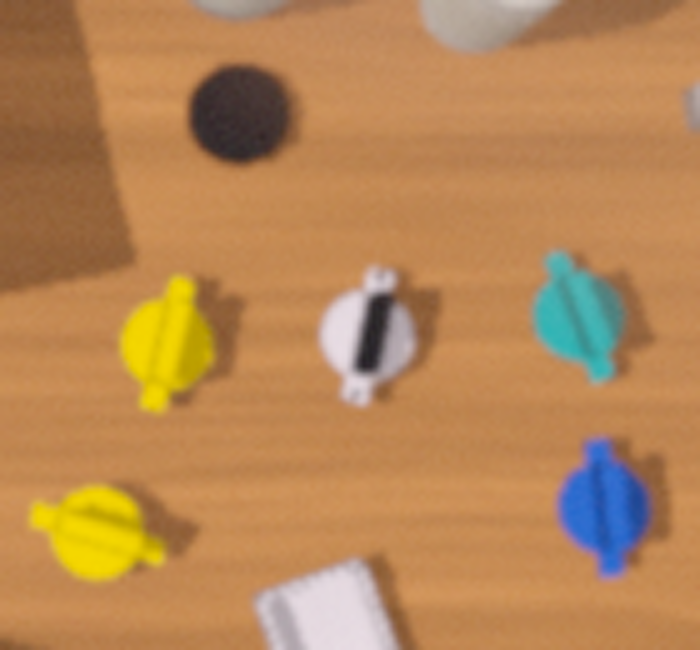

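The crop confirms it: the white cap at about (384,232) has a black bar along its x axis, and the other four are all-over yellow, turquoise or blue. The melter is yawed about +12.5°. The pointer looks to melter +y, and a candidate tab sits up-left of it. I'll look closer with the wrist camera.

Call:
step_arm --moves '[[[-20,-10,-50,0,85],[-75,-45,-80,0,85],[-130,-75,-100,0,85],[-185,-110,-110,0,85],[-240,-145,-110,0,85],[-295,-178,-110,0,85],[-345,-210,-110,0,85],[-380,-230,-110,0,85]]]'

```text
t: 2.6
position: [0.4658, 0.254, 0.3416]
tool_rot: [[-0.964, 0.266, 0.001], [0.266, 0.964, 0.0], [-0.001, 0.0, -1.0]]
force: [0.2, 0.1, 0.5]
gripper_width: 0.0848
```

```bash
python3 - <<'E'
from h import *
s=read_state(); print(s["t"],s["position"],s["joints"],s["force"])
p=snapshot("wrist"); print(p["fx"],p["cx"],p["cy"],p["extrinsics"])
R=s["tool_rot"]; E=p["extrinsics"]; print("cam in tool",R.T@(E[:3,3]-s["position"]),R.T@E[:3,:3])
cv2.imwrite("pics/w1.png",p["pixels"][:,:,::-1])
for lab,z in(("dial_grip",.146),("pointer",.128),("set_tab",.126),("neck",.146),("neck_slot",.146)):
    print(lab,[(round(d["score"],2),np.round(d["centre"]),ray(p,d["centre"],z)[:2].round(4)) for d in mark_of("wrist",lab)])
E
```

```text
2.6 [0.46583766 0.25396355 0.34159612] [ 2.11381207e+01  9.92229927e+00  8.57031617e+01 -2.14436150e-03
  8.43340447e+01 -5.34335292e+01] [0.20557952 0.07244031 0.50344261]
338.3361929030833 278.47824595274705 213.53478708482467 [[ 0.26587365  0.9304165   0.25226242  0.40126935]
 [ 0.9640072  -0.25692094 -0.06842331  0.27017154]
 [ 0.00114932  0.26137474 -0.96523672  0.48494849]
 [ 0.          0.          0.          1.        ]]
cam in tool [ 0.06646882 -0.00149707 -0.14339219] [[ 1.60998417e-04 -9.65391392e-01 -2.60805358e-01]
 [ 9.99999700e-01 -4.23356664e-05  7.74021126e-04]
 [-7.58274701e-04 -2.60805404e-01  9.65391095e-01]]
dial_grip [(0.7, array([271., 270.]), array([0.5489, 0.221 ]))]
pointer [(0.89, array([305., 239.]), array([0.5306, 0.2661])), (0.39, array([ 60., 387.]), array([ 0.6408, -0.0835]))]
set_tab [(0.97, array([310., 268.]), array([0.5665, 0.2622]))]
neck []
neck_slot []
```

View pics/w1.png

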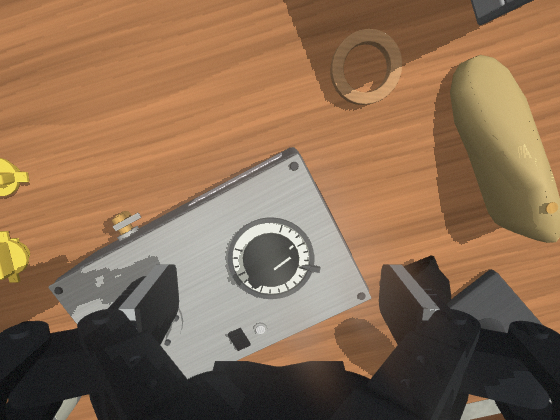

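The wrist picture shows the pointer line ending near (293,247) and the ring's tab with its lug near (312,268). I'll refine the dial centre and both angles by rectifying the deck plane.

```bash
python3 - <<'E'
from h import *
p=snapshot("wrist")
E=p["extrinsics"];K=np.array([[p["fx"],0,p["cx"]],[0,p["fy"],p["cy"]],[0,0,1]])
def rect(z,c,half,n,name):
    # image: up=+x, left=+y
    k=n/(2*half)
    W=lambda i,j:np.array([c[0]+half-j/k,c[1]+half-i/k,z])
    src=[]; dst=[(0,0),(n,0),(n,n),(0,n)]
    for i,j in dst:
        q=K@(E[:3,:3].T@(W(i,j)-E[:3,3])); src.append(q[:2]/q[2])
    H=cv2.getPerspectiveTransform(np.float32(src),np.float32(dst))
    im=cv2.warpPerspective(p["pixels"],H,(n,n),flags=cv2.INTER_CUBIC); 
    for g in range(0,n,int(.02*k)): cv2.line(im,(g,0),(g,4),(255,0,0)); cv2.line(im,(0,g),(4,g),(255,0,0))
    cv2.imwrite(name,im[:,:,::-1]); return im
rect(.126,(.549,.223),.06,600,"pics/r1.png")
rect(.154,(.549,.223),.06,600,"pics/r2.png")
W=cloud(p); m=(W[...,2]>.145)&(W[...,2]<.162)&(np.hypot(W[...,0]-.549,W[...,1]-.223)<.05)
P=W[m]; print(len(P),P.mean(0)); print(cv2.minAreaRect(P[:,:2].astype(np.float32)*1000))
# scale white
E
```

```text
703 [0.54437028 0.22189253 0.1535644 ]
((546.06787109375, 221.3903350830078), (14.813567161560059, 53.27029037475586), 22.192577362060547)
```

View pics/r1.png

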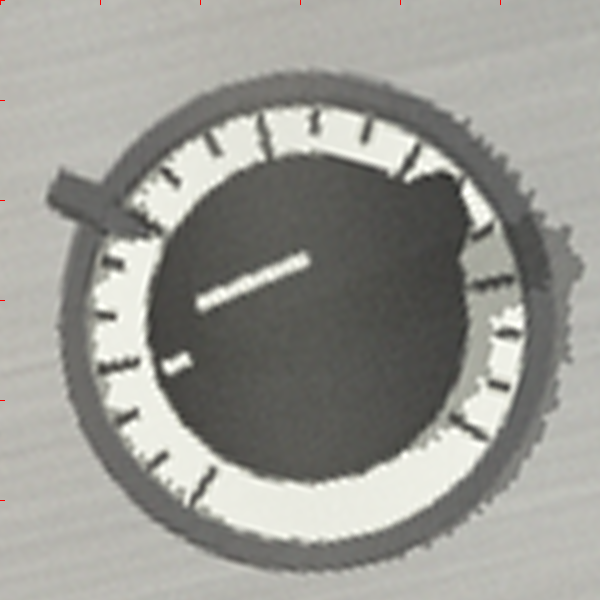

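View pics/r2.png

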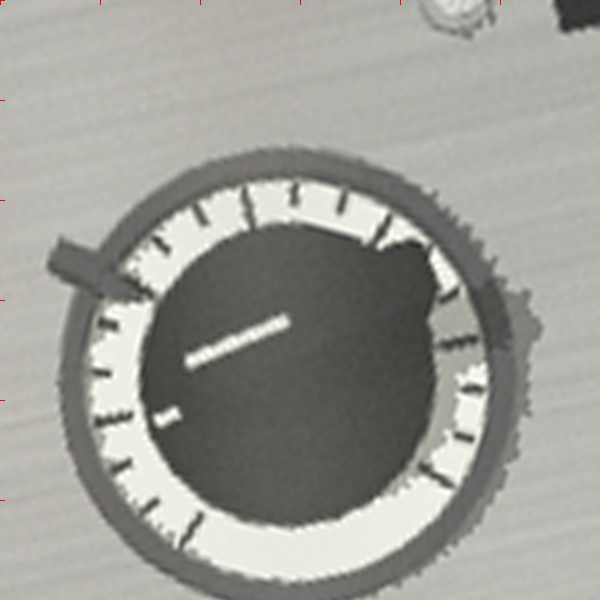

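Rectified in the deck plane at 5 px/mm, the ring centre is at (307,320), so the dial axis is at about (0.5455, 0.2215). The bar cloud agrees within 1 mm. The pointer is at world angle about 112.4° and the tab at about 61.5°, so the dial needs about 51° clockwise (0.89 rad, inside 0.4–1.5). Moving above the dial.

Call:
step_arm --moves '[[[-15,-2,30,10,60],[-35,-4,60,20,50],[-55,-7,90,30,45],[-75,-9,120,40,45],[-85,-10,145,50,45],[-85,-10,150,52.2,45],[-85,-10,150,52.2,45]]]'

```text
t: 3.82
position: [0.5427, 0.2248, 0.1907]
tool_rot: [[-0.383, 0.924, -0.002], [0.924, 0.383, -0.0], [0.0, -0.002, -1.0]]
force: [0.0, -0.2, 0.7]
gripper_width: 0.0448
```

```bash
python3 - <<'E'
from h import *
s=read_state(); print(s["t"],s["position"],s["tool_rot"],s["gripper_width"])
p=snapshot("wrist"); cv2.imwrite("pics/w2.png",p["pixels"][:,:,::-1])
W=cloud(p); m=(W[...,2]>.145)&(W[...,2]<.160)&(np.hypot(W[...,0]-.5455,W[...,1]-.2215)<.033)
P=W[m]; print(len(P),P.mean(0)); print(cv2.minAreaRect(P[:,:2].astype(np.float32)*1000))
E
```

```text
3.825 [0.54274999 0.22477777 0.19071886] [[-3.83343706e-01  9.23604494e-01 -1.53028296e-03]
 [ 9.23605694e-01  3.83343786e-01 -2.52595666e-04]
 [ 3.53325971e-04 -1.51020901e-03 -9.99998797e-01]] 0.04477129794815072
2186 [0.54543169 0.22331733 0.15425759]
((546.2461547851562, 221.29908752441406), (13.831493377685547, 53.73183822631836), 23.050273895263672)
```

View pics/w2.png

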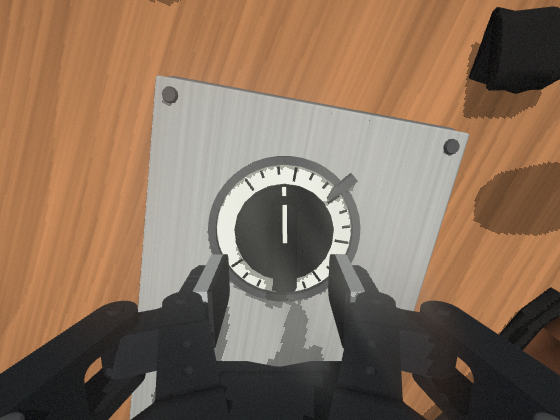

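Call:
step_arm --moves '[[[0,0,15,0.4,45],[0,0,30,0.4,45],[0,0,30,0.4,45]]]'

```text
t: 4.25
position: [0.5424, 0.2232, 0.1595]
tool_rot: [[-0.375, 0.927, -0.003], [0.927, 0.375, -0.001], [0.0, -0.004, -1.0]]
force: [0.5, -0.4, -0.6]
gripper_width: 0.045
```

Call:
step_arm --moves '[[[-3,2.5,10,0,45],[-3,2.5,20,0,45],[-3,2.5,26,0,45],[-3,2.5,26,0,30],[-3,2.5,26,0,10],[-3,2.5,26,0,10],[-3,2.5,26,0,10]]]' --squeeze 40

```text
t: 5.12
position: [0.5475, 0.2217, 0.1356]
tool_rot: [[-0.375, 0.927, 0.0], [0.927, 0.375, 0.0], [-0.0, 0.0, -1.0]]
force: [-0.1, 0.4, 0.4]
gripper_width: 0.0129
```

Call:
step_arm --moves '[[[0,0,0,9,10],[0,0,0,18,10],[0,0,0,27,10],[0,0,0,36,10],[0,0,0,45,10],[0,0,0,50.8,10],[0,0,0,50.8,10],[0,0,0,50.8,10]]]'

```text
t: 6.12
position: [0.5473, 0.2218, 0.1356]
tool_rot: [[0.48, 0.877, 0.0], [0.877, -0.48, 0.0], [0.0, -0.0, -1.0]]
force: [-0.4, 0.7, 3.0]
gripper_width: 0.0133
```

```bash
python3 - <<'E'
from h import *
s=read_state(); print(s["t"],s["position"],s["tool_rot"][:,0],s["force"],s["torque"])
p=snapshot("wrist"); cv2.imwrite("pics/w3.png",p["pixels"][:,:,::-1])
E
```

```text
6.125 [0.5473065  0.22177686 0.13555087] [4.80103974e-01 8.77211585e-01 9.70219802e-05] [-0.39517831  0.70236641  3.03692388] [ 0.03037922  0.23062077 -0.06990522]
```

View pics/w3.png

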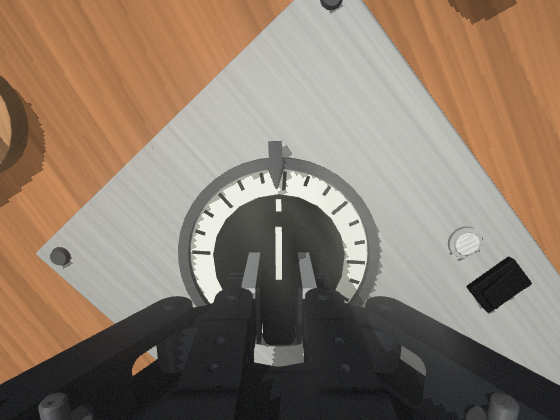

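The pointer at (278,205) lines up with the tab's point at (276,188). Releasing, rising and verifying.

Call:
step_arm --moves '[[[0,0,0,0,40],[0,0,0,0,45],[0,0,-30,0,45],[0,0,-80,0,50],[0,0,-130,0,60],[0,0,-170,0,60]]]'

```text
t: 6.92
position: [0.5478, 0.2218, 0.3075]
tool_rot: [[0.481, 0.876, 0.002], [0.876, -0.481, 0.0], [0.001, 0.001, -1.0]]
force: [0.3, -0.6, -0.1]
gripper_width: 0.0601
```

```bash
cat >> h.py <<'E'
def rect(p,z,c,half,n,name):
    E=p["extrinsics"];K=np.array([[p["fx"],0,p["cx"]],[0,p["fy"],p["cy"]],[0,0,1]]);k=n/(2*half)
    dst=[(0,0),(n,0),(n,n),(0,n)];src=[]
    for i,j in dst:
        q=K@(E[:3,:3].T@(np.array([c[0]+half-j/k,c[1]+half-i/k,z])-E[:3,3])); src.append(q[:2]/q[2])
    H=cv2.getPerspectiveTransform(np.float32(src),np.float32(dst))
    im=cv2.warpPerspective(p["pixels"],H,(n,n),flags=cv2.INTER_CUBIC); cv2.imwrite(name,im[:,:,::-1]); return im
E
python3 - <<'E'
from h import *
s=read_state(); print(s["t"],s["position"],s["tool_rot"][:,0])
p=snapshot("wrist"); rect(p,.126,(.5455,.2215),.06,600,"pics/r3.png")
W=cloud(p); m=(W[...,2]>.145)&(W[...,2]<.160)&(np.hypot(W[...,0]-.5455,W[...,1]-.2215)<.033)
P=W[m]; print(len(P),P.mean(0)); print(cv2.minAreaRect(P[:,:2].astype(np.float32)*1000))
for lab,z in(("dial_grip",.146),("pointer",.128),("set_tab",.126)):
    print(lab,[(round(d["score"],2),np.round(d["centre"]),ray(p,d["centre"],z)[:2].round(4)) for d in mark_of("wrist",lab)])
E
```

```text
6.925 [0.54775357 0.22178851 0.30750151] [0.48146159 0.87646647 0.00112257]
907 [0.5474294  0.22255238 0.15426534]
((546.535888671875, 221.38612365722656), (53.54856872558594, 13.519998550415039), 61.53165817260742)
dial_grip [(0.98, array([276., 199.]), array([0.5445, 0.2196]))]
pointer [(0.69, array([410., 307.]), array([0.61  , 0.0442]))]
set_tab [(0.58, array([277., 145.]), array([0.5675, 0.2606]))]
```

View pics/r3.png

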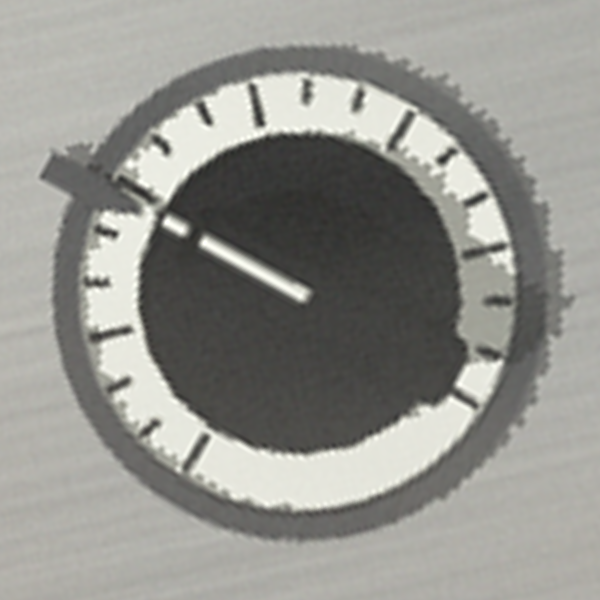

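The pointer (61.5°, also by the bar cloud) lies along the tab (about 62.5°), so they are about 1 mm apart. The dial is done. Next I'll view the neck on the way to the cap.

Call:
step_arm --moves '[[[-20,8,0,-10.5,60],[-40,16,0,-21,60],[-62,25,0,-31.5,60],[-85,35,0,-42,60],[-105,43,0,-52.5,60],[-125,51,0,-63,60],[-145,60,0,-73.5,60],[-151,62,0,-84,60]]]'

```text
t: 8.12
position: [0.5276, 0.0583, 0.3031]
tool_rot: [[-0.824, 0.567, -0.004], [0.567, 0.824, -0.0], [0.003, -0.003, -1.0]]
force: [-0.3, 0.8, 0.2]
gripper_width: 0.0599
```

Call:
step_arm --moves '[[[0,0,0,-10.5,60],[0,0,0,-21,60],[0,0,0,-21,60]]]'

```text
t: 8.5
position: [0.5279, 0.0594, 0.3034]
tool_rot: [[-0.971, 0.24, -0.004], [0.24, 0.971, -0.0], [0.003, -0.001, -1.0]]
force: [0.3, 0.6, -0.1]
gripper_width: 0.0599
```

```bash
python3 - <<'E'
from h import *
s=read_state(); print(s["t"],s["position"],s["tool_rot"],s["joints"])
p=snapshot("wrist"); cv2.imwrite("pics/w4.png",p["pixels"][:,:,::-1]); rect(p,.146,(.5834,.0568),.06,600,"pics/r4.png")
W=cloud(p); m=(abs(W[...,2]-.146)<.004)&(np.hypot(W[...,0]-.5834,W[...,1]-.0568)<.05)
P=W[m]; print(len(P),P.mean(0)); print(cv2.minEnclosingCircle(P[:,:2].astype(np.float32)*1000))
for lab,z in(("neck",.146),("neck_slot",.146)):
    print(lab,[(round(d["score"],2),np.round(d["centre"]),ray(p,d["centre"],z)[:2].round(4)) for d in mark_of("wrist",lab)])
m=((abs(W[...,2]-.118)<.006)).astype(np.uint8)
n,l,st,c=cv2.connectedComponentsWithStats(m); i=1+np.argmax(st[1:,4]);print(st[i])
print(cv2.minAreaRect(W[l==i][:,:2].astype(np.float32)*1000))
E
```

```text
8.5 [0.52785847 0.05943845 0.30341194] [[-9.70714859e-01  2.40208626e-01 -3.53255808e-03]
 [ 2.40210410e-01  9.70720841e-01 -8.33678932e-05]
 [ 3.40910207e-03 -9.29483678e-04 -9.99993757e-01]] [-1.02215218e+00  1.15218093e+01  8.89552443e+01 -8.52316907e-03
  7.97252302e+01 -7.71216662e+01]
2423 [0.58233398 0.0555648  0.14575656]
((582.982666015625, 54.96201705932617), 40.408470153808594)
neck [(0.87, array([292., 257.]), array([0.5858, 0.0565]))]
neck_slot [(0.73, array([299., 276.]), array([0.6071, 0.059 ]))]
[  175    37   382   315 52813]
((569.9312133789062, 139.05999755859375), (196.4539337158203, 336.28558349609375), 12.523177146911621)
```

View pics/w4.png

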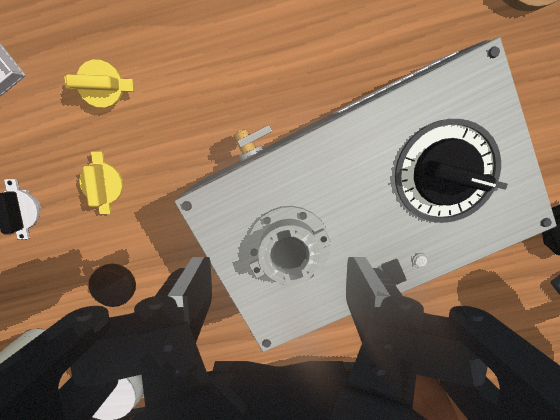

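View pics/r4.png

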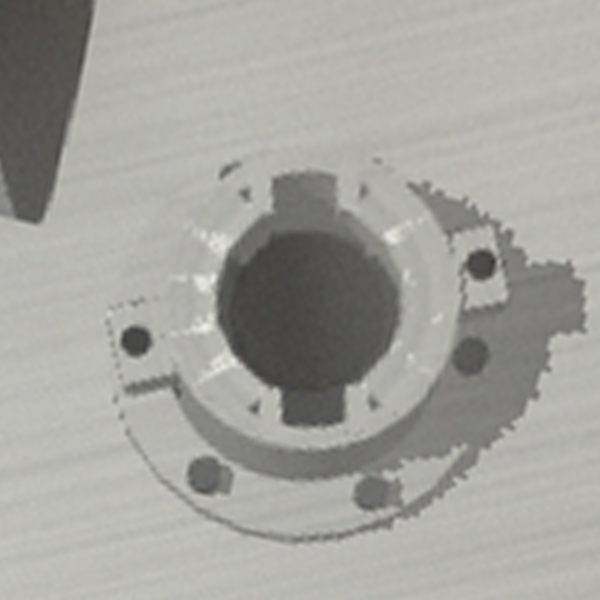

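The rectified rim shows slot ends at (306,172) and (312,427), and ear holes at (136,340) and (481,264). The neck centre is therefore (0.583, 0.055), 170.2 mm from the dial as it should be. The grip on the dial showed a camera bias of about (+1, +0.5) mm, so I'll use (0.584, 0.0555). On to the white cap.

Call:
step_arm --moves '[[[-5,-30,0,0,60],[-12,-90,0,0,60],[-19,-150,20,0,60],[-26,-210,45,0,60],[-32,-270,70,0,60],[-38,-315,90,0,60],[-40,-339,100,0,60],[-40,-339,100,0,60]]]'

```text
t: 9.65
position: [0.486, -0.2805, 0.204]
tool_rot: [[-0.97, 0.243, -0.002], [0.243, 0.97, 0.001], [0.002, 0.001, -1.0]]
force: [0.4, 1.2, 0.1]
gripper_width: 0.0598
```

```bash
python3 - <<'E'
from h import *
s=read_state(); print(s["t"],s["position"],s["tool_rot"])
p=snapshot("wrist"); cv2.imwrite("pics/w5.png",p["pixels"][:,:,::-1]); rect(p,.023,(.487,-.279),.06,600,"pics/r5.png")
W=cloud(p); r=np.hypot(W[...,0]-.487,W[...,1]+.279)<.05
for a,b in((.04,.052),(.018,.03)):
    P=W[r&(W[...,2]>a)&(W[...,2]<b)]; print(len(P),P.mean(0)); print(cv2.minAreaRect(P[:,:2].astype(np.float32)*1000))
for lab,z in(("cap_seat",.017),("cap",0)):
    print(lab,[(round(d["score"],2),np.round(d["centre"]),ray(p,d["centre"],z)[:2].round(4)) for d in mark_of("wrist",lab)])
E
```

```text
9.65 [ 0.48600661 -0.28047053  0.20404281] [[-9.70006387e-01  2.43072642e-01 -1.81675828e-03]
 [ 2.43071018e-01  9.70007905e-01  1.07009715e-03]
 [ 2.02238123e-03  5.96399784e-04 -9.99997777e-01]]
809 [ 0.48514399 -0.28145519  0.0472847 ]
((485.82855224609375, -281.64300537109375), (13.846823692321777, 49.595943450927734), 76.21488952636719)
1871 [ 0.48331806 -0.28092909  0.02379896]
((486.11041259765625, -281.68865966796875), (72.70879364013672, 53.58150863647461), 19.754913330078125)
cap_seat [(0.69, array([163., 232.]), array([ 0.4972, -0.4061])), (0.62, array([397., 156.]), array([ 0.4795, -0.1616])), (0.62, array([113., 125.]), array([ 0.3857, -0.4173])), (0.57, array([276., 191.]), array([ 0.4844, -0.2835])), (0.57, array([423.,  25.]), array([ 0.3715, -0.1214]))]
cap [(0.9, array([280., 188.]), array([ 0.4856, -0.2804])), (0.77, array([417.,  25.]), array([ 0.3678, -0.12  ])), (0.67, array([393., 156.]), array([ 0.481 , -0.1602])), (0.65, array([167., 228.]), array([ 0.4989, -0.408 ])), (0.62, array([119., 128.]), array([ 0.3874, -0.4205]))]
```

View pics/w5.png

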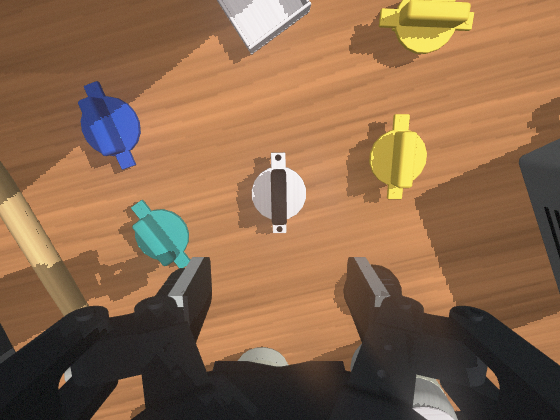

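View pics/r5.png

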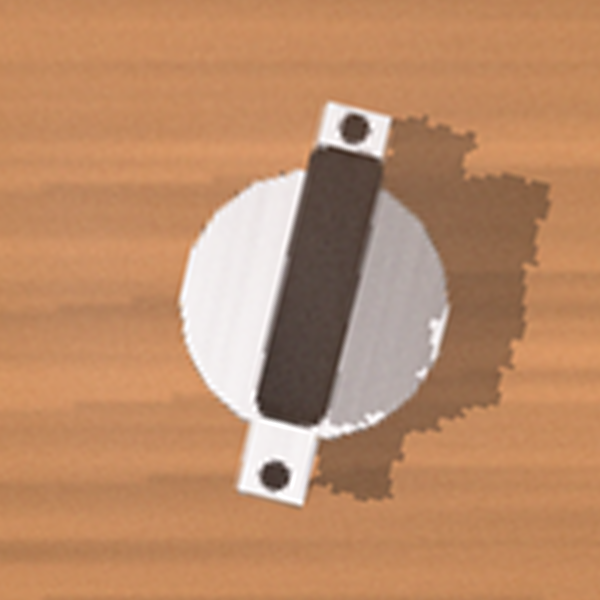

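The cap centre comes out at (0.486, -0.2817) with its x axis at about -13.2°. The bar cloud, the tab-hole midpoint (314,302) and the network agree within 1–2 mm. It lies right under the gripper at (279,195). Descending.

Call:
step_arm --moves '[[[-1,-0.5,40,-0.9,60],[-1,-0.5,90,-0.9,55],[-1,-0.5,130,-0.9,50],[-1,-0.5,150,-0.9,45],[-1,-0.5,150,-0.9,45]]]'

```text
t: 10.42
position: [0.4873, -0.2781, 0.0545]
tool_rot: [[-0.975, 0.222, -0.002], [0.222, 0.975, 0.002], [0.003, 0.001, -1.0]]
force: [-0.6, 0.4, -0.3]
gripper_width: 0.0449
```

Call:
step_arm --moves '[[[0,-3,15,0.4,45],[0,-3,27,0.4,40],[0,-3,27,0.4,25],[0,-3,27,0.4,8],[0,-3,27,0.4,8],[0,-3,27,0.4,8],[0,-3,27,0.4,8]]]' --squeeze 80

```text
t: 11.3
position: [0.4871, -0.2829, 0.0284]
tool_rot: [[-0.973, 0.23, 0.0], [0.23, 0.973, -0.0], [-0.0, -0.0, -1.0]]
force: [-0.2, -0.0, -2.4]
gripper_width: 0.0124
```

Gripped at 12.4 mm, which is the bar held. Lifting and carrying it to above the neck, with the turn to the slot line.

Call:
step_arm --moves '[[[0,0,-20,0,8],[0,0,-70,0,8],[0,0,-130,0,8],[0,0,-190,0,8],[0,10,-212,0,8],[0,40,-212,0,8],[0,80,-212,0,8],[0,100,-212,0,8]]]'

```text
t: 12.3
position: [0.5099, -0.1838, 0.2403]
tool_rot: [[-0.973, 0.229, -0.0], [0.229, 0.973, 0.0], [0.0, 0.0, -1.0]]
force: [0.9, -0.4, -1.1]
gripper_width: 0.0122
```

```bash
python3 - <<'E'
from h import *
s=read_state(); R=s["tool_rot"]; print(s["t"],s["position"],R,s["gripper_width"],s["force"])
d=np.array([.584,.0555,0])-s["position"]; print("to neck tool xy",(R.T@d)*1000, "ang y",np.degrees(np.arctan2(R[1,1],R[0,1])))
p=snapshot("wrist"); cv2.imwrite("pics/w6.png",p["pixels"][:,:,::-1])
W=cloud(p); T=(W-s["position"])@R
for a,b in((-.030,-.010),(-.006,.012)):
    m=(T[...,2]>a)&(T[...,2]<b)&(np.hypot(T[...,0],T[...,1])<.05); P=T[m]; print(len(P),P.mean(0).round(4),P.min(0).round(4),P.max(0).round(4))
    if len(P)>20:print(cv2.minAreaRect(P[:,:2].astype(np.float32)*1000))
E
```

```text
12.3 [ 0.5099092  -0.18383388  0.24033824] [[-9.73423694e-01  2.29011313e-01 -3.61288978e-04]
 [ 2.29011194e-01  9.73423729e-01  3.42771569e-04]
 [ 4.30185831e-04  2.50922747e-04 -9.99999876e-01]] 0.012199177976497963 [ 0.91405393 -0.4490505  -1.11351406]
to neck tool xy [-17.41499631 249.88059955 240.39348373] ang y 76.76112898782355
5093 [ 0.0056 -0.0013 -0.0196] [-0.0239 -0.021  -0.03  ] [ 0.0262  0.0183 -0.01  ]
((1.2683162689208984, -1.1445369720458984), (38.66061019897461, 45.040504455566406), 52.34007263183594)
4263 [ 0.0185 -0.0011  0.0043] [-0.0073 -0.0277 -0.006 ] [0.041  0.0256 0.01  ]
((16.84966278076172, -1.06451416015625), (48.30004119873047, 53.28593444824219), 0.06770174950361252)
```

View pics/w6.png

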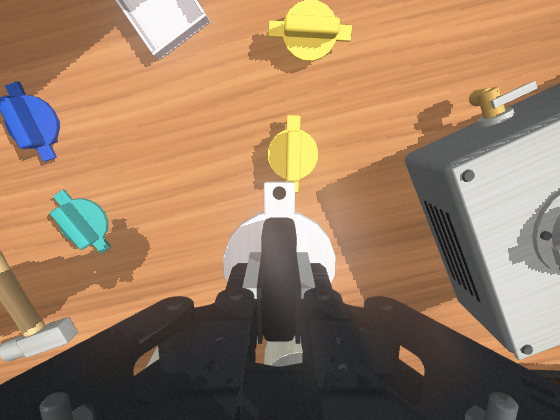

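In hand, the cap's tab end is at tool x +41 mm and the flange is centred at y -1.1 mm, so the cap sits on the tool axis within 1 mm. The target TCP over the neck is (0.584, 0.056).

Call:
step_arm --moves '[[[-3,40,0,-3,8],[-6,90,0,-6,8],[-9,140,0,-9,8],[-12,190,0,-12,8],[-15,230,0,-15.7,8],[-17,250.5,20,-15.7,8],[-17,250.5,40,-15.7,8],[-17,250.5,40,-15.7,8]]]'

```text
t: 13.35
position: [0.5822, 0.0537, 0.1975]
tool_rot: [[-0.999, -0.041, -0.006], [-0.041, 0.999, -0.001], [0.006, -0.001, -1.0]]
force: [-1.0, 0.3, -2.4]
gripper_width: 0.0123
```

```bash
python3 - <<'E'
from h import *
s=read_state(); R=s["tool_rot"]; print(s["t"],s["position"],R,s["gripper_width"],s["force"])
d=np.array([.584,.0561,0])-s["position"]; print("to neck tool xy",(R.T@d)*1000, "ang y",np.degrees(np.arctan2(R[1,1],R[0,1])))
p=snapshot("wrist"); cv2.imwrite("pics/w7.png",p["pixels"][:,:,::-1])
W=cloud(p)
m=(abs(W[...,2]-.146)<.003)&(np.hypot(W[...,0]-.583,W[...,1]-.055)<.045); P=W[m]; print(len(P),P.min(0),P.max(0))
p=snapshot("scene"); crop(p,260,130,100,110,6,"pics/s7.png")
E
```

```text
13.35 [0.58222033 0.05368846 0.19745051] [[-9.99141243e-01 -4.10438081e-02 -5.67289590e-03]
 [-4.10402847e-02  9.99157221e-01 -7.36167724e-04]
 [ 5.69833003e-03 -5.02718272e-04 -9.99983638e-01]] 0.012268024254006612 [-0.95489389  0.26244866 -2.42290521]
to neck tool xy [ -3.00224834   2.43572311 197.43541219] ang y 92.35229803724663
1727 [0.55399991 0.01472598 0.14305017] [0.59886043 0.09513487 0.14889545]
```

View pics/w7.png

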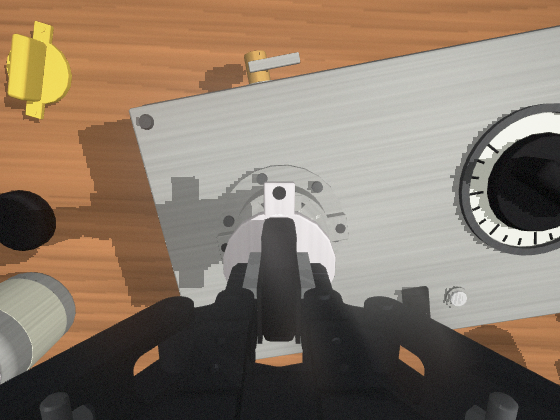

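View pics/s7.png

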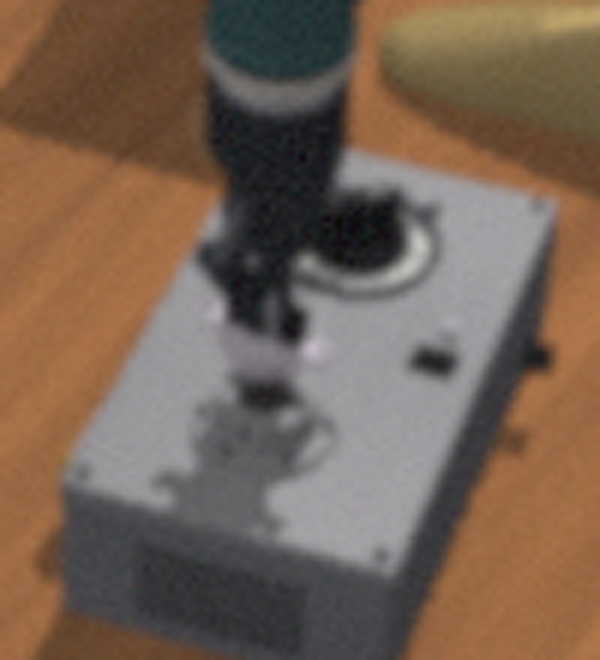

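The cap is held above the neck with its tab over the slot at (279,195). The arm hasn't settled yet, so I'll let it settle before the final correction.

Call:
step_arm --moves '[[[0,0,0,0,8],[0,0,0,0,8]]]'

```text
t: 13.7
position: [0.5848, 0.0538, 0.2011]
tool_rot: [[-0.999, -0.041, 0.001], [-0.041, 0.999, -0.0], [-0.001, -0.0, -1.0]]
force: [-0.5, 0.2, -2.3]
gripper_width: 0.0119
```

Call:
step_arm --moves '[[[0.7,2.3,10,0,8],[0.7,2.3,20,0,8],[0.7,2.3,20,0,8],[0.7,2.3,20,0,8]]]'

```text
t: 14.2
position: [0.5834, 0.0566, 0.1801]
tool_rot: [[-0.999, -0.042, -0.0], [-0.042, 0.999, -0.0], [0.0, -0.0, -1.0]]
force: [0.5, -0.1, -1.8]
gripper_width: 0.0122
```

```bash
python3 - <<'E'
from h import *
s=read_state(); R=s["tool_rot"]; print(s["t"],s["position"],"ang y",np.degrees(np.arctan2(R[1,1],R[0,1])))
p=snapshot("wrist"); crop(p,180,130,220,160,3.6,"pics/w8.png")
E
```

```text
14.2 [0.5834264  0.05661023 0.18007425] ang y 92.40444483251886
```

View pics/w8.png

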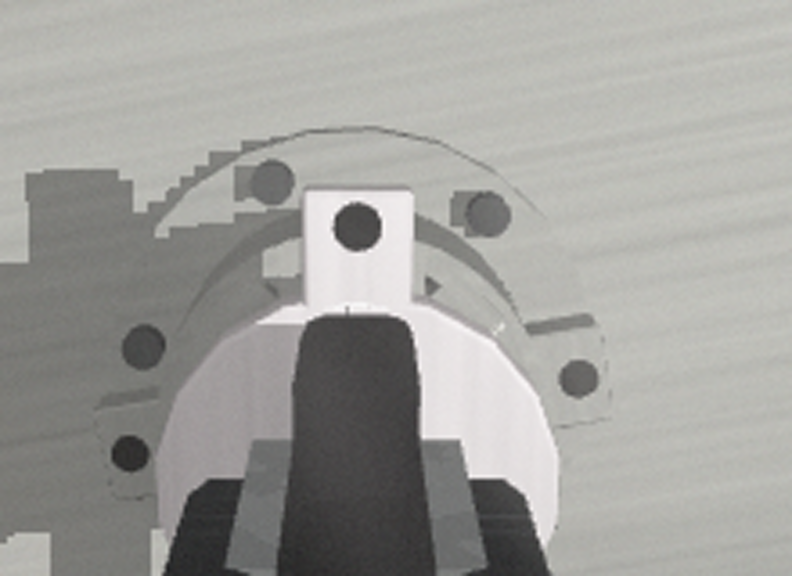

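The slot marks at (272,285) and (432,285) and the ear holes centre on column 352–354, and the cap's tab and bar are at 357. That is about 0.5–0.8 mm off, so I'll nudge it and lower with a force watch.

Call:
step_arm --moves '[[[-0.4,-0.6,3,0,8],[-0.4,-0.6,6,0,8],[-0.4,-0.6,9,0,8],[-0.4,-0.6,11,0,8],[-0.4,-0.6,11,0,8]]]'

```text
t: 14.88
position: [0.584, 0.056, 0.1694]
tool_rot: [[-0.999, -0.042, 0.0], [-0.042, 0.999, -0.0], [-0.0, -0.0, -1.0]]
force: [1.0, -0.5, -2.0]
gripper_width: 0.0125
```

The foot is 5 mm below the rim with no resistance, so the lugs are in the slots. Pushing home.

Call:
step_arm --moves '[[[0,0,3,0,8],[0,0,6,0,8],[0,0,9,0,8],[0,0,11,0,8],[0,0,12.5,0,8],[0,0,12.5,0,8]]]'

```text
t: 15.62
position: [0.5841, 0.056, 0.1579]
tool_rot: [[-0.999, -0.042, 0.001], [-0.042, 0.999, -0.0], [-0.001, -0.0, -1.0]]
force: [-3.0, -0.2, 10.1]
gripper_width: 0.012
```

Call:
step_arm --moves '[[[0,0,1,0,8],[0,0,2,0,8],[0,0,2,0,8]]]'

```text
t: 16.0
position: [0.5841, 0.0561, 0.1572]
tool_rot: [[-0.999, -0.042, 0.001], [-0.042, 0.999, -0.0], [-0.001, -0.0, -1.0]]
force: [-6.5, -0.1, 18.4]
gripper_width: 0.0117
```

```bash
python3 - <<'E'
from h import *
s=read_state(); R=s["tool_rot"]; print(s["t"],s["position"],s["force"],s["torque"])
p=snapshot("wrist"); crop(p,180,130,220,160,3.6,"pics/w9.png")
W=cloud(p); T=(W-s["position"])
m=(W[...,2]>.143)&(W[...,2]<.160)&(np.hypot(W[...,0]-.5515,W[...,1]-.0545)<.008); print("tab top z",len(W[m]),np.median(W[m],0))
E
```

```text
16.0 [0.58410068 0.05606384 0.15724524] [-6.52890378 -0.06557514 18.37680035] [-0.05980453  1.16733064 -0.03896382]
tab top z 956 [0.55175761 0.0541001  0.15294451]
```

View pics/w9.png

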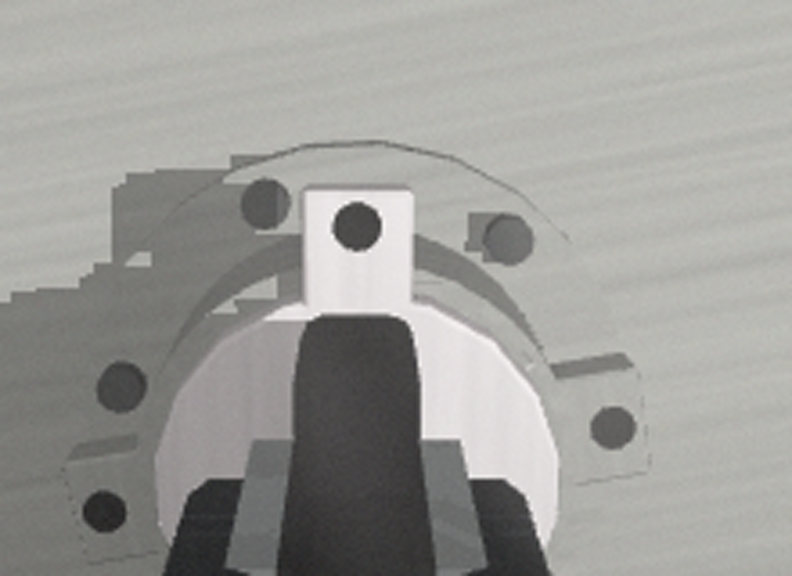

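Home: the tab top is at z 0.153, and the force rose beyond the spring to 18 N with no travel. There's a side force of 6.5 N, so I'll ease 0.5 mm and then twist clockwise.

Call:
step_arm --moves '[[[0.6,0,0,5,8],[0.6,0,0,14,8],[0.6,0,0,24,8],[0.6,0,0,34,8],[0.6,0,0,44,8],[0.6,0,0,54,8],[0.6,0,0,64,8]]]'

```text
t: 16.92
position: [0.586, 0.0559, 0.1574]
tool_rot: [[-0.471, 0.882, 0.006], [0.882, 0.471, -0.0], [-0.003, 0.005, -1.0]]
force: [-0.2, 0.0, 13.0]
gripper_width: 0.0119
```

Call:
step_arm --moves '[[[0,0,0,8,8],[0,0,0,14,8],[0,0,0,17,8],[0,0,0,17,8],[0,0,0,17,8]]]'

```text
t: 17.55
position: [0.5844, 0.0556, 0.1573]
tool_rot: [[-0.199, 0.98, 0.003], [0.98, 0.199, -0.001], [-0.002, 0.003, -1.0]]
force: [-3.6, -0.8, 16.8]
gripper_width: 0.0122
```

```bash
python3 - <<'E'
from h import *
s=read_state(); R=s["tool_rot"]; print(s["t"],s["position"],s["force"],s["torque"],"ang y",np.degrees(np.arctan2(R[1,1],R[0,1])),R[:,2],s["joints"])
p=snapshot("wrist"); crop(p,180,130,220,160,3.6,"pics/w10.png"); cv2.imwrite("pics/w10f.png",p["pixels"][:,:,::-1])
W=cloud(p); c=np.array([.584,.056])
m=(W[...,2]>.149)&(W[...,2]<.158)&(np.hypot(W[...,0]-c[0],W[...,1]-c[1])<.045);P=W[m]; print(len(P),np.median(P,0)); 
tp=P[np.hypot(P[:,0]-c[0],P[:,1]-c[1])>.031]; print("tab",len(tp),np.median(tp,0),"ang",np.degrees(np.arctan2(*(tp.mean(0)[:2]-c)[::-1])))
E
```

```text
17.55 [0.58436917 0.0555749  0.15726711] [-3.57042179 -0.78270492 16.82189914] [-0.21081251  0.9232703   0.31901458] ang y 11.456186320045077 [ 0.00295313 -0.001072   -0.99999506] [-1.27116485e+00  2.37155056e+01  9.31494145e+01 -6.47252264e-02
  6.29645719e+01 -1.26978909e+01]
4080 [0.57705769 0.07080103 0.15275123]
tab 582 [0.57587091 0.09016498 0.15283581] ang 103.28353792968998
```

View pics/w10f.png

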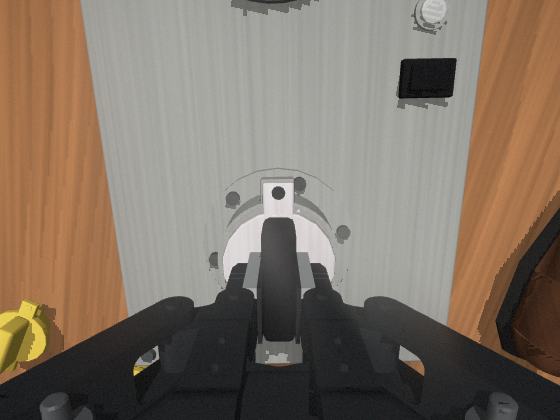

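The tab lies over the +y ear (cap axis about 103° against melter y at 102.5°), with 0.32 N m against the stop. A little more push to confirm it is rigidly home, then the final checks.

Call:
step_arm --moves '[[[0,0,0.8,0,8],[0,0,0.8,0,8],[0,0,0.8,0,8]]]'

```text
t: 17.98
position: [0.5844, 0.0556, 0.1572]
tool_rot: [[-0.199, 0.98, 0.003], [0.98, 0.199, -0.001], [-0.002, 0.003, -1.0]]
force: [-5.8, -1.4, 21.7]
gripper_width: 0.012
```

```bash
python3 - <<'E'
from h import *
s=read_state(); R=s["tool_rot"]; print(s["t"],s["position"],s["force"],s["torque"],s["gripper_width"],"ang y",np.degrees(np.arctan2(R[1,1],R[0,1])))
p=snapshot("top"); cv2.imwrite("pics/top9.png",p["pixels"][:,:,::-1]);W=cloud(p)
m=(W[...,2]>.145)&(W[...,2]<.160)&(np.hypot(W[...,0]-.5455,W[...,1]-.2215)<.033)
P=W[m]; print(len(P)); print(cv2.minAreaRect(P[:,:2].astype(np.float32)*1000))
E
```

```text
17.975 [0.58441279 0.05558231 0.15723451] [-5.82486133 -1.42280897 21.66539486] [-0.19505217  1.3037274   0.36778981] 0.012032006971202353 ang y 11.4599193709379
104
((546.3734741210938, 222.25001525878906), (53.16883087158203, 13.94699478149414), 61.95351791381836)
```

View pics/top9.png

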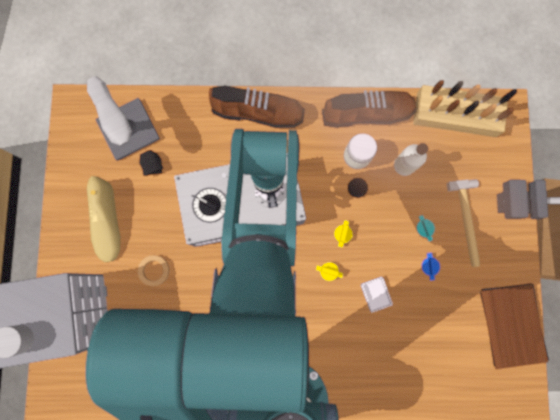

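The cap is rigid: 5 N more push gave 0.04 mm of travel. The dial still reads 62.0°, and all the bystanders are at the same pixels as at the start. Handing in.

```bash
python3 -c "
from plant import *
print(close_job()); s=read_state(); print(s['t'],s['position'],s['force'])"
```

```text
the job is handed in; nothing more can be done
None
the job is handed in; nothing more can be done
```

The dial is set to the tab and the filler cap is locked in the neck. I handed the job in at about 18 s with the gripper still holding the cap down; no verdict was reported.

- **Dial:** I turned it about 51° clockwise. In the last checks the pointer was at 61.5–62.0° and the tab at about 61.5–62.6°, roughly 1 mm apart, against the 7 mm allowed.
- **Cap:** I used the white cap with the black bar, put its lugs down through the slots, pushed it home and twisted it about 81° to the stop.
    - **Turned to the stop:** its axis measured 101.5–103.3° against 102.5° expected, with about 0.3–0.4 N m held against the stop.
    - **Pressed home:** it is held down with about 22 N, and another 5 N moved it only 0.04 mm.
- **Other things on the bench:** all of them, including the coloured look-alikes, showed at the same place in the final top picture as at the start.
- **Small disagreements:**
    - The camera put the cap's tab top 0.8 mm higher than nominal. I took this as calibration error, because the cap would not go further down.
    - The wrist camera and the gripper disagreed by about 1 mm, which I corrected for.
    - A side force of about 6 N remained on the cap.

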